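Turn the tube brush round in its drying holder

ROBOT

A 6-joint arm with a two-finger parallel gripper is mounted at the origin on the work surface. World frame = base frame: x ahead of the robot, y to its left, z up, the work surface at z = 0. Lengths are in m, angles in rad, forces in N, time in s.
With the tool pointing down it reaches from about 0.3 to 0.875 m from the base axis. Payload 6.4 kg.
Tool frame: the origin (TCP) lies midway between the tips of the shut fingers; the grasp point (between the pads) lies 19 mm behind it; y points along the fingers, x is the direction in which the jaws open and shut, and the axes are right-handed (so a half turn about y gives the same grasp; the last joint's range is limited). The gripper opens to 85 mm and grips with 20 to 120 N. Pads are 22 mm wide; open, the fingers measure 114 mm over their backs; the gripper's body (76 mm by 85 mm) begins 54 mm behind the grasp point. The pads swing forward as they close: fully open they stand 13 mm farther back than shut.
Start: joints at [-1.403, 0.181, 1.607, -0, 1.354, -0.206], TCP at [0.21, -0.535, 0.231] pointing down, gripper open.
Joint ranges: [-2.99, 2.99], [-0.89, 2.07], [0.3, 2.58], [-1.14, 4.28], [0, 2.63], [-3.12, 3.12]. Speed limits (rad/s): [2.57, 2.57, 3.01, 3.14, 3.14, 3.14].

INTERFACE

Orientations are given as a unit quaternion [w, x, y, z].
In Python, from bench import ctrl gives the robot as it stands.
- The arm moves only by the tool step_arm, never from a script. Its argument "commands" is a list of rows, each a list of 7 numbers: the turn, a rotation vector about the tool's x, y, z in units of 6 degrees (1.0 is 6 degrees), then the shift along the tool's x, y, z in units of 30 mm (1.0 is 30 mm), then the opening, from 0 (shut) to 1 (fully open). A call has 1 to 10 rows; each row shifts and turns the commanded pose from where the row before left it, along the tool's axes as they then stand; what a row does not reach is not made up. A row lasts 1/10 s, in which the tool goes at most 50 mm and 8.59 degrees, less where a joint would pass 70% of its speed; a pose out of reach is approached as far as the arm can. A call with a number of a shift or a turn outside -1 to 1 is refused whole. A call with a gripper value outside its range is refused whole. The fingers move at their own pace and stop on an object; the grip force is fixed at half the most. Time passes only in rows, so rows that do not move let the fingers close. It gives the time, the measured TCP pose, the force and the opening at its end, in the units of the state.
- ctrl.get_obs(): the state, without advancing time (a new reading comes with each control period).
- ctrl.camera(name): name is "scene" or "side" or "wrist"; returns (picture, depth): 480x640x3 uint8, blue, green, red; 480x640 float32, m along the optical axis (not along the pixel's ray), 0 where there is no reading.
- ctrl.get_calibration(name): a dict with "intrinsics" (3x3 intrinsics, pixels), "D" ([k1, k2, p1, p2, k3] as OpenCV has them; the pictures are not rectified), "R" (3x3) and "t" (3): a world point X has camera coordinates R X + t. Camera axes: x right, y down, z forward; pixel columns grow to the right and rows downward; lengths in m; the calibration is good to about 2 mm. A picture is of the moment at which its call begins: read the wrist's pose just before it. get_calibration takes no time and is no camera call; for the wrist camera it gives the pose at the moment of the call.
- ctrl.hand_in(): hands the job in, once; it reports no verdict.
Trained networks look in the newest picture that a camera, given by its name, has taken for a name from the list of things; names that differ only in an ending like _2 or _b are one class to them, and where a whole thing is asked for, a point or a joint stands for the part that bears it (a point fixed in the world has none). Each returns a list of dicts, best first, with "p" (0 to 1); they miss things now and then, are a little off and sometimes report something else, mostly with a low value. They report only what shows in the picture. A call takes as long as a camera call. They do not tell look-alikes from the thing itself.
- ctrl.boxes_of(thing, camera): "point" ([x, y, z] in m, in the coordinates of the camera as it stood for that picture, good to about 4 mm: the middle of the surface that is visible of it).
- ctrl.silhouettes(thing, camera): "pixels" (480x640 bool, what is visible of it).
The state is a dict: "time_s": time; "q": joint angles; "dq": joint speeds; "joint_efforts": joint torques, N m; "eef_pos": TCP position; "eef_rot": TCP orientation; "wrist_force": force on the tool from outside, world axes, zero at the start; "torque": the same for the moment, N m; "opening": opening from 0.0 (shut) to 1.0 (fully open).
Only numpy, scipy, OpenCV 4.12 (cv2) and the standard library are available. Lean on these libraries where they do the work, as an engineer would, in place of code of your own. Each camera call takes 0.05 s, during which the arm holds its last target.

TASK

One of the two tube brushes on the bench was put away the wrong way round, with its wet bristle head down in the sloping steel holder and its handle sticking out. Pull it out, turn it end for end and put it back handle first, fully home in the same holder, so that the bristles stand out in the air to dry; leave it there and do not disturb the other brush, which is already right.

Things in the scene. Friction and masses are not known exactly. Their poses are not given: they have to be found in the camera images.
- brush_center (a point): Middle, on the axis, of the brush put away wrong way round (round, 250 mm, about 0.12 kg). x axis: from handle end to bristle end. Along x: black handle, 22 mm thick, -125 to +15 mm; steel stem, 10 mm, to +47; stiff pale head, 38 mm, to +125. Centre of mass at about -42 mm. At the start the head is in the pocket and the handle slopes up out of it, about 25 degrees above level.
- brush_handle_end (a point): Centre of the flat end of that brush's black handle, 125 mm from brush_center on its -x side; same axes as brush_center. At the start this is the free upper end.
- pocket_floor (a point): Centre of the inner floor of the sloping round steel pocket that this brush stands in, 40 mm above the bench. x axis: the pocket's axis, out of the mouth, rising 30 degrees above level; y axis: level. Inside diameter 44 mm, wall 4 mm, 90 mm from floor to mouth along x; fixed to the bench by a low grey foot. There are two such pockets; places and headings vary.
- other_brush_center (a point): Middle of the second, identical brush, which stands the right way round in its own like pocket (handle in, head out); x axis towards its bristle end. To be left alone.
Things that resemble listed ones, but are neither listed nor needed, are in the scene too. What is shaped like the part that bears pocket_floor but red is not meant.

How it is judged:
By the outcome, as a careful person would: the job done as asked, in the order asked, and still so for the second after the job is handed in, with the robot touching nothing.
It also fails if it takes over 48 s, if anything falls off the work surface, if the arm or the gripper's body presses on something with over 40 N, if the wrist force passes 120 N, or if a joint passes its speed limit or range.

## Working session

There is one attempt and no reset: what is moved stays moved. The work goes in short steps, Python scripts to look and compute and a tool call to move; the robot and the scene stay as the last step left them, time stands still between calls to the robot, and variables do not carry over. Pictures are saved under pics/ and viewed, and the job is handed in when it is done.

Besides the shell and the picture viewer there is one more tool, called after "Call:" in YAML: its name, and indented under it one key for each argument. step_arm: Moves the arm, as the interface text tells. Its arguments: {"type":"object","properties":{"commands":{"type":"array"}},"required":["commands"]}

```bash
ls; mkdir -p pics; python3 - <<'E'
from bench import ctrl
import cv2,numpy as np
o=ctrl.get_obs();print(o)
for n in("scene","side"):
    p,d=ctrl.camera(n);cv2.imwrite(f"pics/{n}0.png",p);np.save(f"pics/{n}0.npy",d)
    c=ctrl.get_calibration(n);print(n,c)
    np.savez(f"pics/{n}0c.npz",**{k:np.array(v) for k,v in c.items()})
    for t in("brush_center","pocket_floor"):
        for b in ctrl.silhouettes(t,n):
            m=b["pixels"];ys,xs=np.nonzero(m);print(n,t,b["p"],xs.mean(),ys.mean(),len(xs))
E
```

```text
pics
{'time_s': 0.0, 'q': array([-1.40326877e+00,  1.81530063e-01,  1.60800943e+00,  2.59831520e-05,
        1.35377133e+00, -2.06298329e-01]), 'dq': array([ 0.00082212,  0.00043412, -0.00060401,  0.0010333 ,  0.00133587,
       -0.00026879]), 'joint_efforts': array([ 2.03795239e-04, -4.44873512e+01, -3.51340055e+01, -2.38809016e-04,
        9.15571785e-03, -1.15670170e-05]), 'eef_pos': array([ 0.20991095, -0.53473322,  0.23038962]), 'eef_rot': array([ 0.58464721, -0.5837592 ,  0.3987942 , -0.39796486]), 'wrist_force': array([0.30928448, 0.06606784, 0.64684834]), 'torque': array([ 0.01861978, -0.00828648,  0.02421847]), 'opening': 0.9980871254364122}
scene {'intrinsics': array([[514.30646036,   0.        , 312.62556871],
       [  0.        , 514.30646036, 240.68493379],
       [  0.        ,   0.        ,   1.        ]]), 'D': array([-0.00859346,  0.        ,  0.        ,  0.        ,  0.        ]), 'R': array([[ 0.84226411,  0.53906369, -0.00122489],
       [ 0.45596845, -0.71363972, -0.5317999 ],
       [-0.28754814,  0.44735746, -0.84686916]]), 't': array([-0.33267314, -0.2375038
[... 165 characters left out ...]
loor 0.57 288.0918065153011 256.61154985192496 2026
side {'intrinsics': array([[578.06557365,   0.        , 315.72001609],
       [  0.        , 578.06557365, 232.07115527],
       [  0.        ,   0.        ,   1.        ]]), 'D': array([-0.15768121,  0.        ,  0.        ,  0.        ,  0.        ]), 'R': array([[-0.92225681, -0.38638075, -0.01234072],
       [-0.28325453,  0.69713906, -0.65860763],
       [ 0.26307651, -0.60390981, -0.75238534]]), 't': array([0.38909459, 0.27306167, 1.22202501])}
side brush_center 0.93 290.8949919224556 215.89660743134087 619
side pocket_floor 0.95 339.4518018018018 252.52477477477478 2220
side pocket_floor 0.88 457.2467661691542 206.53034825870645 1005
```

View pics/scene0.png

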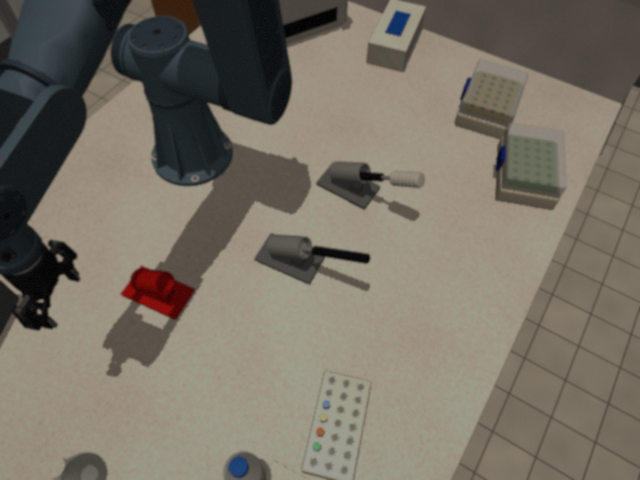

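View pics/side0.png

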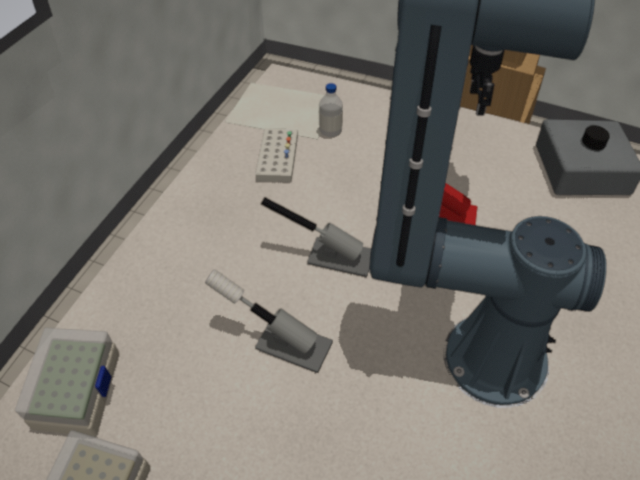

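```bash
cat > h.py <<'E'
import numpy as np,cv2
from scipy.spatial.transform import Rotation as Ro
def cloud(d,c):
    K=np.array(c["intrinsics"]);D=np.array(c["D"]);R=np.array(c["R"]);t=np.array(c["t"])
    v,u=np.mgrid[:480,:640]
    p=cv2.undistortPoints(np.stack([u,v],-1).reshape(-1,1,2).astype(float),K,D).reshape(480,640,2)
    X=np.dstack([p*d[...,None],d])
    return (X-t)@R
def proj(P,c):
    return cv2.projectPoints(np.atleast_2d(P).astype(float),cv2.Rodrigues(np.array(c["R"]))[0],np.array(c["t"]),np.array(c["intrinsics"]),np.array(c["D"]))[0][:,0]
def rot(q): return Ro.from_quat(q,scalar_first=True)
E
python3 - <<'E'
from h import *
print(rot([ 0.58464721, -0.5837592 ,  0.3987942 , -0.39796486]).as_matrix().round(3))
for n,box,boxo,boxr in(("scene",(250,225,380,300),(310,155,430,215),(115,260,200,320)),("side",(255,190,375,275),(200,265,335,370),None)):
    p=cv2.imread(f"pics/{n}0.png");d=np.load(f"pics/{n}0.npy");c=np.load(f"pics/{n}0c.npz");W=cloud(d,c)
    for b in(box,boxo,boxr):
        if b is None: continue
        x0,y0,x1,y1=b
        w=W[y0:y1,x0:x1].reshape(-1,3);col=p[y0:y1,x0:x1].reshape(-1,3);ok=d[y0:y1,x0:x1].ravel()>0
        w=w[ok];col=col[ok]
        s=(w[:,2]>0.022)&(w[:,2]<.25)
        print(n,b,s.sum(),w[s].min(0).round(3),w[s].max(0).round(3))
        dark=s&(col.max(1)<40)
        if dark.sum()>20:
            q=w[dark];m=np.median(q,0);q=q[np.linalg.norm(q-m,axis=1)<.12];m=q.mean(0);u,S,vt=np.linalg.svd(q-m);a=vt[0]*np.sign(vt[0][2])
            print(" dark",len(q),m.round(4),a.round(3),"elev",np.degrees(np.arcsin(a[2])),"az",np.degrees(np.arctan2(a[1],a[0])),((q-m)@a).min(),((q-m)@a).max(),(S/np.sqrt(len(q))).round(4))
    x0,y0,x1,y1=box;cv2.imwrite(f"pics/{n}0crop.png",cv2.resize(p[y0-30:y1+30,x0-30:x1+30],None,fx=4,fy=4)[:600,:800])
E
```

```text
[[ 0.365 -0.     0.931]
 [-0.931  0.002  0.365]
 [-0.002 -1.     0.   ]]
scene (250, 225, 380, 300) 1580 [ 0.36  -0.162  0.022] [ 0.606 -0.102  0.161]
 dark 409 [ 0.5425 -0.1233  0.1295] [0.902 0.113 0.417] elev 24.651293694255777 az 7.126798503623785 -0.07459122084066973 0.06593179821936218 [0.0411 0.0045 0.0024]
scene (310, 155, 430, 215) 1558 [0.366 0.106 0.022] [0.612 0.16  0.173]
 dark 222 [0.4672 0.126  0.0725] [0.601 0.054 0.798] elev 52.90809863937243 az 5.163194041181035 -0.07569937670769962 0.05629102569143186 [0.0358 0.0107 0.0053]
scene (115, 260, 200, 320) 1030 [ 0.153 -0.404  0.022] [ 0.261 -0.342  0.111]
side (255, 190, 375, 275) 1596 [ 0.361 -0.154  0.022] [ 0.606 -0.099  0.16 ]
 dark 353 [ 0.5363 -0.1138  0.127 ] [0.901 0.106 0.42 ] elev 24.814776215811197 az 6.7015681708398365 -0.06823586982392402 0.06608507481417554 [0.0385 0.0042 0.0029]
side (200, 265, 335, 370) 2253 [0.367 0.109 0.022] [0.612 0.163 0.174]
 dark 178 [0.482  0.1371 0.0959] [ 0.86  -0.014  0.51 ] elev 30.68233498560758 az -0.9294851635131756 -0.02465848484825853 0.024900522510404765 [0.0144 0.0046 0.0027]
```

View pics/scene0crop.png

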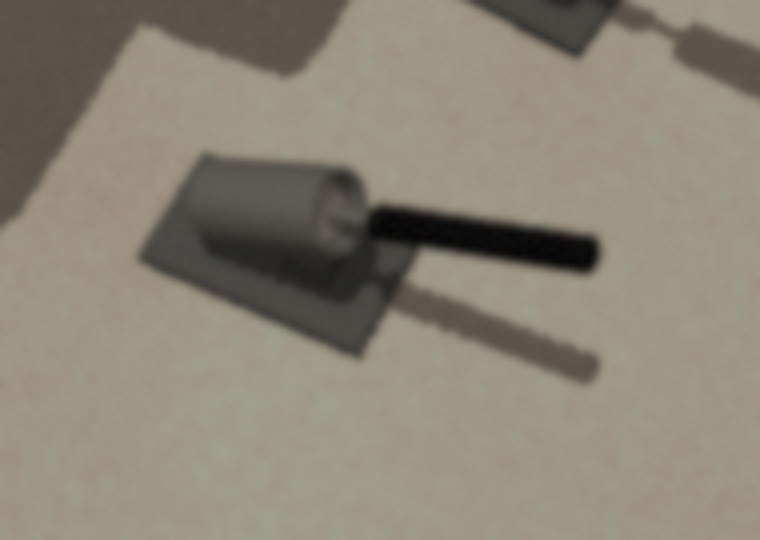

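The crop shows a plain black handle sticking out of the grey pocket at (290,250), ending at (368,258). This is the wrong-way brush. The others are the correct brush, with its pale head at (405,178), and the red decoy at (160,288). Next I fit cylinders.

```bash
cat > fit.py <<'E'
from h import *
from scipy.optimize import least_squares
def fitcyl(q,p0,a0,r):
    az,el=np.arctan2(a0[1],a0[0]),np.arcsin(a0[2])
    e1=np.array([-np.sin(az),np.cos(az),0])
    e2=np.cross(a0,e1)
    def un(x):
        a=np.array([np.cos(x[0])*np.cos(x[1]),np.sin(x[0])*np.cos(x[1]),np.sin(x[1])]);return a,p0+x[2]*e1+x[3]*e2
    def f(x):
        a,p=un(x);v=q-p;return (np.linalg.norm(v-np.outer(v@a,a),axis=1)-r)
    s=least_squares(f,[az,el,0,0],loss="soft_l1",f_scale=.002)
    a,p=un(s.x);return a,p,np.median(abs(f(s.x))),s.x
E
python3 - <<'E'
from fit import *
H=[];P=[]
for n,b in(("scene",(250,225,380,300)),("side",(255,190,375,275))):
    p=cv2.imread(f"pics/{n}0.png");d=np.load(f"pics/{n}0.npy");c=np.load(f"pics/{n}0c.npz");W=cloud(d,c)
    x0,y0,x1,y1=b
    w=W[y0:y1,x0:x1].reshape(-1,3);col=p[y0:y1,x0:x1].reshape(-1,3).astype(int);ok=d[y0:y1,x0:x1].ravel()>0
    w=w[ok];col=col[ok]
    sat=col.max(1)-col.min(1)
    h=(w[:,2]>.1)&(col.max(1)<40)&(w[:,0]>.49); k=(w[:,2]>.03)&(w[:,0]<.46)&(w[:,0]>.36)
    for nm,q,a0,r in(("handle",w[h],np.array([.9,.11,.42]),.011),("pocket",w[k],np.array([.86,.1,.5])/np.linalg.norm([.86,.1,.5]),.026)):
        m=np.median(q,0)-[0,0,r];a,pp,e,x=fitcyl(q,m,a0,r);s=(q-pp)@a
        print(n,nm,len(q),"az/el",np.degrees(x[:2]).round(2),"res",e.round(4),"p",pp.round(4),"lo",(pp+np.percentile(s,0.5)*a).round(4),"hi",(pp+np.percentile(s,99.5)*a).round(4))
        (H if nm=="handle" else P).append(q)
for nm,Q,a0,r in(("handle",H,np.array([.9,.11,.42]),.011),("pocket",P,np.array([.86,.1,.5])/np.linalg.norm([.86,.1,.5]),.026)):
    q=np.vstack(Q);m=np.median(q,0)-[0,0,r];a,pp,e,x=fitcyl(q,m,a0,r);s=(q-pp)@a
    print("both",nm,"az/el",np.degrees(x[:2]).round(2),e.round(4),"lo",(pp+np.percentile(s,0.5)*a).round(4),"hi",(pp+np.percentile(s,99.5)*a).round(4),"y at x=.4",pp+(.4-pp[0])/a[0]*a)
    if nm=="pocket": z=pp+(.04-pp[2])/a[2]*a; print("axis at z=.04",z)
E
```

```text
scene handle 367 az/el [ 6.56 24.23] res 0.0011 p [ 0.5488 -0.1167  0.1242] lo [ 0.4927 -0.1232  0.0988] hi [ 0.6043 -0.1103  0.1494]
scene pocket 921 az/el [ 5.07 29.97] res 0.0014 p [ 0.4159 -0.1318  0.0633] lo [ 0.374  -0.1356  0.039 ] hi [ 0.4574 -0.1282  0.0873]
side handle 311 az/el [ 6.02 24.91] res 0.0019 p [ 0.5436 -0.1184  0.1209] lo [ 0.4947 -0.1235  0.0981] hi [ 0.5993 -0.1125  0.1469]
side pocket 959 az/el [ 6.31 29.83] res 0.0016 p [ 0.4078 -0.1332  0.0576] lo [ 0.3741 -0.137   0.0381] hi [ 0.4567 -0.1278  0.0858]
both handle az/el [ 6.6  24.41] 0.0014 lo [ 0.4934 -0.1239  0.0982] hi [ 0.6044 -0.1111  0.1489] y at x=.4 [ 0.4        -0.13472341  0.05555918]
both pocket az/el [ 5.65 30.06] 0.0015 lo [ 0.3739 -0.1364  0.0383] hi [ 0.4574 -0.1281  0.0868] y at x=.4 [ 0.4        -0.13382307  0.05342699]
axis at z=.04 [ 0.37691601 -0.1361088   0.04      ]
```

```bash
cat > plan.py <<'E'
from h import *
from bench import ctrl
def Rt(az,e,flip=False):
    az,e=np.radians([az,e]);c,s=np.cos(az),np.sin(az);ce,se=np.cos(e),np.sin(e)
    x=np.array([s,-c,0]);y=np.array([se*c,se*s,-ce]);z=np.array([ce*c,ce*s,se])
    if flip:x=-x;z=-z
    return np.stack([x,y,z],1)
def delta(R,T):
    "turn (tool axes, units 6deg) first, then shift in new tool axes (units 30mm); also shift in old axes"
    o=ctrl.get_obs();R0=rot(o["eef_rot"]).as_matrix();p=o["eef_pos"]
    rv=np.degrees(Ro.from_matrix(R0.T@R).as_rotvec())/6
    print("t",round(o["time_s"],2),"pos",p.round(4),"q",o["q"].round(3),"F",o["wrist_force"].round(1),"op",round(o["opening"],3))
    print("turn",rv.round(2),"shift after",((T-p)@R/.03).round(2),"shift before",((T-p)@R0/.03).round(2))
F=np.array([.377,-.136,.040]);az=5.7
ap=Rt(az,30)[:,2]
end=np.array([.605,-.111,.149]);ah=Rt(6.5,24.5)[:,2]
G=end-.120*ah
E
python3 - <<'E'
from plan import *
R=Rt(6.5,24.5);T=G+.020*R[:,1];print(G,T)
delta(R,T-.11*R[:,1])
E
```

```text
[ 0.49650657 -0.12336126  0.09923681] [ 0.50474712 -0.12242237  0.08103759]
t 0.3 pos [ 0.21   -0.5351  0.231 ] q [-1.403  0.181  1.607  0.     1.354 -0.206] F [-0.8  0.1 -0.1] op 1.001
turn [ 4.06  2.45 -0.54] shift after [-12.56   5.58   8.23] shift before [-9.61  1.67 12.7 ]
```

Call:
step_arm:
  commands:
    - [0, 0, 0, -0.74, 0, 0.98, 0.7]
    - [0, 0, 0, -0.74, 0, 0.98, 0.7]
    - [0, 0, 0, -0.74, 0, 0.98, 0.7]
    - [0, 0, 0, -0.74, 0, 0.98, 0.7]
    - [0, 0, 0, -0.74, 0, 0.98, 0.7]
    - [0, 0, 0, -0.74, 0, 0.98, 0.7]
    - [0, 0, 0, -0.74, 0, 0.98, 0.7]
    - [0, 0, 0, -0.74, 0, 0.98, 0.7]
    - [0, 0, 0, -0.74, 0, 0.98, 0.7]
    - [0, 0, 0, -0.74, 0, 0.98, 0.7]

```text
time_s: 1.3
eef_pos: [0.4032, -0.2199, 0.2315]
eef_rot: [-0.584, 0.584, -0.398, 0.399]
wrist_force: [0.6, -0.1, -0.1]
opening: 0.698
```

Call:
step_arm:
  commands:
    - [0, 0, 0, -0.74, 0, 0.98, 0.7]
    - [0, 0, 0, -0.74, 0, 0.98, 0.7]
    - [0, 0, 0, -0.74, 0, 0.98, 0.7]
    - [0.8, 0.5, -0.1, 0, 0, 0, 0.7]
    - [0.8, 0.5, -0.1, 0, 0, 0, 0.7]
    - [0.8, 0.5, -0.1, 0, 0, 0, 0.7]
    - [0.8, 0.5, -0.1, 0, 0, 0, 0.7]
    - [0.8, 0.5, -0.1, 0, 0, 0, 0.7]
    - [0, 0, 0, 0, 0, 0, 0.7]

```text
time_s: 2.2
eef_pos: [0.4588, -0.1266, 0.2302]
eef_rot: [0.625, -0.403, 0.365, -0.56]
wrist_force: [-0.9, -0.4, -0.1]
opening: 0.702
```

```bash
python3 - <<'E'
from plan import *
R=Rt(6.5,24.5);T=G+.020*R[:,1]
delta(R,T-.08*R[:,1]); delta(R,T)
p,d=ctrl.camera("wrist");c=ctrl.get_calibration("wrist");cv2.imwrite("pics/w1.png",p);np.save("pics/w1.npy",d);np.savez("pics/w1c.npz",**{k:np.array(v) for k,v in c.items()})
E
```

```text
t 2.2 pos [ 0.4588 -0.1266  0.2302] q [-0.741 -0.324  2.14   0.36   1.07   0.591] F [-0.9 -0.4 -0.1] op 0.702
turn [ 0.07 -0.08 -0.01] shift after [ 0.03  2.5  -0.66] shift before [ 0.04  2.5  -0.65]
t 2.2 pos [ 0.4588 -0.1266  0.2302] q [-0.741 -0.324  2.14   0.36   1.07   0.591] F [-0.9 -0.4 -0.1] op 0.702
turn [ 0.07 -0.08 -0.01] shift after [ 0.03  5.16 -0.66] shift before [ 0.05  5.17 -0.63]
```

View pics/w1.png

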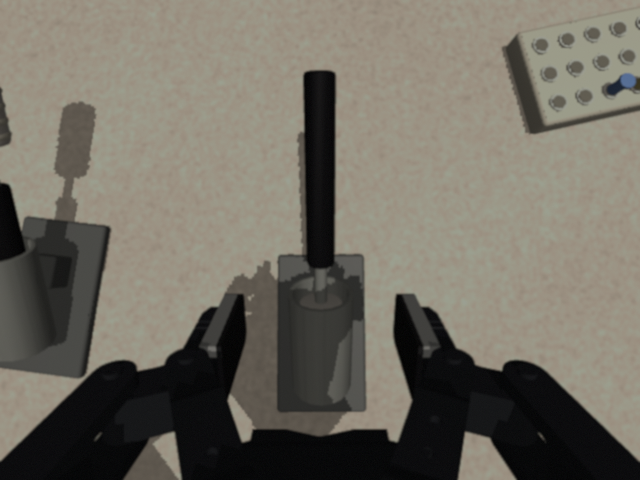

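The picture shows the handle (320,70–265) centred between the open fingers, stem at (320,285), pocket mouth at (320,295). I refine the fit with the wrist depth.

```bash
python3 - <<'E'
from fit import *
p=cv2.imread("pics/w1.png");d=np.load("pics/w1.npy");c=np.load("pics/w1c.npz");W=cloud(d,c)
for nm,b,a0,r in(("handle",(300,72,340,262),Ro.from_euler("z",0).apply([.904,.104,.414]),.011),("pocket",(290,308,352,400),np.array([.862,.086,.5]),.026)):
    x0,y0,x1,y1=b;w=W[y0:y1,x0:x1].reshape(-1,3);col=p[y0:y1,x0:x1].reshape(-1,3).max(1);ok=(d[y0:y1,x0:x1].ravel()>0)
    ok&=(w[:,2]>(.09 if nm=="handle" else .05))
    if nm=="handle": ok&=col<40
    q=w[ok];m=np.median(q,0)-[0,0,r];a0=a0/np.linalg.norm(a0);a,pp,e,x=fitcyl(q,m,a0,r);s=(q-pp)@a
    print(nm,len(q),"az/el",np.degrees(x[:2]).round(2),e.round(4),"lo",(pp+np.percentile(s,.5)*a).round(4),"hi",(pp+np.percentile(s,99.5)*a).round(4),"z=.04",pp+(.04-pp[2])/a[2]*a, "x=.4965", pp+(.4965-pp[0])/a[0]*a)
E
```

```text
handle 5382 az/el [ 6.6  24.54] 0.0004 lo [ 0.4859 -0.1257  0.092 ] hi [ 0.6046 -0.112   0.1465] z=.04 [ 0.37285525 -0.13880239  0.04      ] x=.4965 [ 0.4965     -0.12450175  0.09683027]
pocket 5403 az/el [ 6.56 29.98] 0.0003 lo [ 0.3791 -0.1379  0.0381] hi [ 0.4582 -0.1288  0.084 ] z=.04 [ 0.38238397 -0.13755353  0.04      ] x=.4965 [ 0.4965     -0.12442955  0.10626689]
```

Call:
step_arm:
  commands:
    - [0.07, -0.08, 0, 0.04, 0, -0.65, 0.7]
    - [0, 0, 0, 0, 0.9, 0, 0.7]
    - [0, 0, 0, 0, 0.9, 0, 0.7]
    - [0, 0, 0, 0, 0.9, 0, 0.7]
    - [0, 0, 0, 0, 0.9, 0, 0.7]
    - [0, 0, 0, 0, 0.8, 0, 0.7]
    - [0, 0, 0, 0, 0.8, 0, 0.7]
    - [0, 0, 0, 0, 0, 0, 0.7]

```text
time_s: 3.05
eef_pos: [0.5069, -0.1212, 0.0785]
eef_rot: [0.629, -0.405, 0.361, -0.557]
wrist_force: [-1.0, 0.6, 0.1]
opening: 0.7
```

```bash
python3 - <<'E'
from plan import *
R=Rt(6.5,24.5);G=np.array([.4965,-.1245,.098]);T=G+.020*R[:,1]
delta(R,T)
p,d=ctrl.camera("wrist");cv2.imwrite("pics/w2.png",p)
E
```

```text
t 3.05 pos [ 0.5069 -0.1212  0.0785] q [-0.648  0.064  2.162  0.486  0.663  0.455] F [-1.   0.6  0.1] op 0.7
turn [ 0.04  0.04 -0.05] shift after [ 0.07 -0.07 -0.05] shift before [ 0.07 -0.07 -0.05]
```

View pics/w2.png

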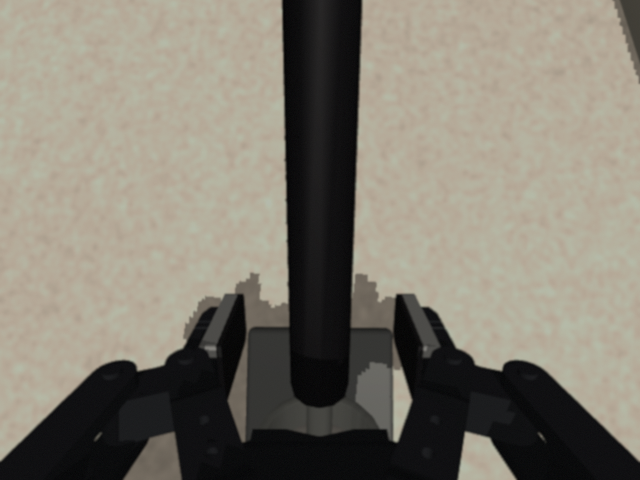

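Call:
step_arm:
  commands:
    - [0, 0, 0, 0.06, 0, 0, 0.3]
    - [0, 0, 0, 0, 0, 0, 0]
    - [0, 0, 0, 0, 0, 0, 0]
    - [0, 0, 0, 0, 0, 0, 0]
    - [0, 0, 0, 0, 0, 0, 0]
    - [0, 0, 0, 0, 0, 0, 0]
    - [0, 0, 0, 0, 0, 0, 0]

```text
time_s: 3.8
eef_pos: [0.5081, -0.1246, 0.0826]
eef_rot: [0.629, -0.403, 0.359, -0.56]
wrist_force: [-0.2, 3.5, 6.9]
opening: 0.239
```

Call:
step_arm:
  commands:
    - [0.3, 0, 0, 0, -0.1, 0.02, 0]
    - [0.3, 0, 0, 0, -0.1, 0.02, 0]
    - [0.3, 0, 0, 0, -0.09, 0.02, 0]
    - [0, 0, 0, 0, 0, 0.2, 0]
    - [0, 0, 0, 0, 0, 0.3, 0]

```text
time_s: 4.3
eef_pos: [0.518, -0.1235, 0.0976]
eef_rot: [0.646, -0.374, 0.333, -0.576]
wrist_force: [-0.3, -0.1, -0.9]
opening: 0.238
```

```bash
python3 - <<'E'
from plan import *
R=Rt(6.5,30);delta(R,np.zeros(3))
p,d=ctrl.camera("wrist");cv2.imwrite("pics/w3.png",p)
E
```

```text
t 4.3 pos [ 0.518  -0.1235  0.0976] q [-0.684  0.02   2.195  0.635  0.646  0.311] F [-0.3 -0.1 -0.9] op 0.238
turn [ 0.02  0.01 -0.01] shift after [ -6.04  -5.53 -16.08] shift before [ -6.07  -5.49 -16.08]
```

View pics/w3.png

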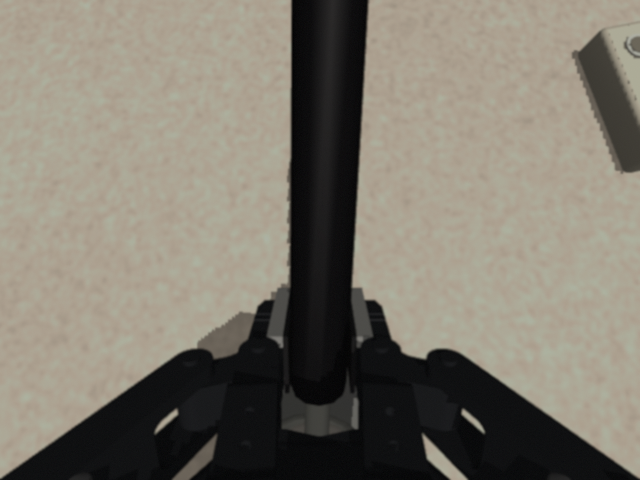

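Grip holds (opening 0.238), with wrist force near zero. The handle stands between the pads at (320,300–390). Pulling out along the pocket axis.

Call:
step_arm:
  commands:
    - [0, 0, 0, 0, 0, 0.5, 0]
    - [0, 0, 0, 0, 0, 0.6, 0]
    - [0, 0, 0, 0, 0, 0.7, 0]
    - [0, 0, 0, 0, 0, 0.7, 0]
    - [0, 0, 0, 0, 0, 0.8, 0]
    - [0, 0, 0, 0, 0, 0.8, 0]
    - [0, 0, 0, 0, 0, 0, 0]

```text
time_s: 5.05
eef_pos: [0.6277, -0.1112, 0.1621]
eef_rot: [0.647, -0.374, 0.33, -0.576]
wrist_force: [0.6, -0.6, -1.0]
opening: 0.236
```

```bash
python3 - <<'E'
from plan import *
R=Rt(6.5,30);delta(R,np.zeros(3))
for n in("wrist","scene"):
  p,d=ctrl.camera(n);cv2.imwrite(f"pics/{n}4.png",p)
  if n=="scene":cv2.imwrite("pics/scene4c.png",cv2.resize(p[130:330,200:500],None,fx=2.5,fy=2.5))
  np.save(f"pics/{n}4.npy",d);np.savez(f"pics/{n}4c.npz",**{k:np.array(v) for k,v in ctrl.get_calibration(n).items()})
E
```

```text
t 5.05 pos [ 0.6277 -0.1112  0.1621] q [-0.514  0.12   1.924  0.467  0.712  0.641] F [ 0.6 -0.6 -1. ] op 0.236
turn [-0.03  0.05  0.01] shift after [ -6.05  -5.51 -20.34] shift before [ -6.16  -5.58 -20.29]
```

View pics/wrist4.png

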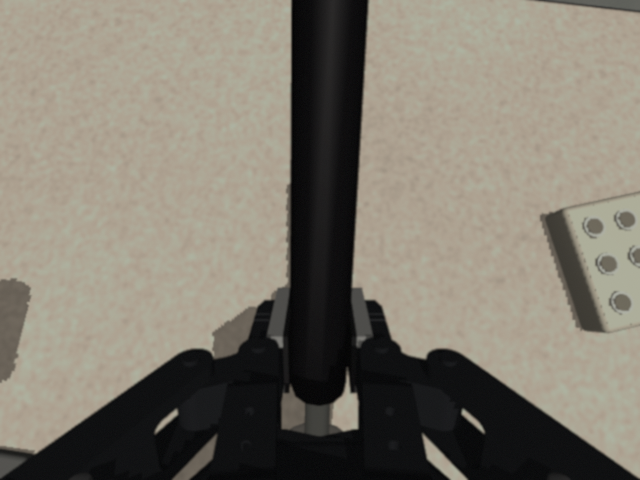

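View pics/scene4c.png

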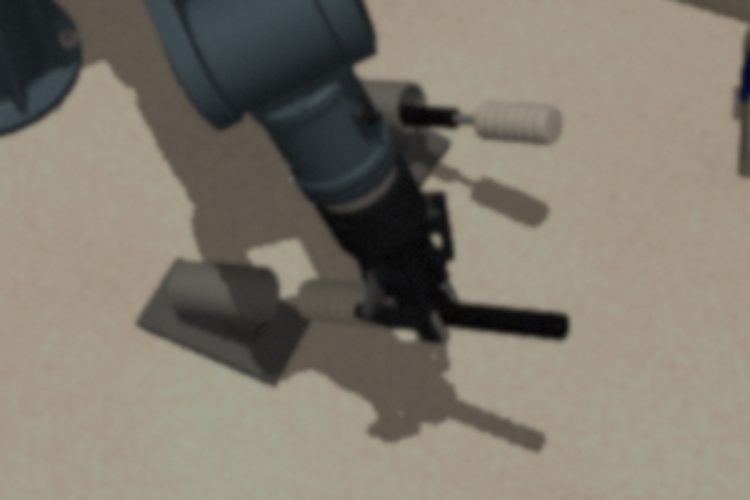

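Call:
step_arm:
  commands:
    - [0, 0, 0, 0, 0, 0.8, 0]
    - [0, 0, 0, 0, -0.6, 0.5, 0]
    - [0, 0, 0, 0, -0.8, 0.3, 0]
    - [0, -1, 0, 0, -0.8, 0, 0]
    - [0, -1, 0, 0, 0, 0, 0]
    - [0, -1, 0, 0, 0, 0, 0]
    - [0, -1, 0, 0, 0, 0, 0]
    - [0, -1, 0, 0, 0, 0, 0]
    - [0, -1, 0, 0, 0, 0, 0]
    - [0, -1, 0, 0, 0, 0, 0]

```text
time_s: 6.15
eef_pos: [0.6312, -0.1096, 0.2385]
eef_rot: [0.723, -0.556, 0.078, -0.401]
wrist_force: [-0.1, -0.2, -1.2]
opening: 0.238
```

Call:
step_arm:
  commands:
    - [0, -1, 0, 0, 0, 0, 0]
    - [0, -1, 0, 0, 0, 0, 0]
    - [0, -1, 0, 0, 0, 0, 0]
    - [0, -1, 0, 0, 0, 0, 0]
    - [0, -1, 0, 0, 0, 0, 0]
    - [0, -1, 0, 0, 0, 0, 0]
    - [0, -1, 0, 0, 0, 0, 0]
    - [0, -1, 0, 0, 0, 0, 0]

```text
time_s: 6.95
eef_pos: [0.6312, -0.1096, 0.2385]
eef_rot: [0.693, -0.672, -0.223, -0.14]
wrist_force: [0.5, 0.2, -2.0]
opening: 0.236
```

```bash
python3 - <<'E'
from plan import *
R=Rt(6.5,30,True);delta(R,np.zeros(3))
E
```

```text
t 6.95 pos [ 0.6312 -0.1096  0.2385] q [-0.507  0.026  1.85   0.39   0.869 -0.821] F [ 0.5  0.2 -2. ] op 0.236
turn [-4.000e-02 -1.494e+01 -1.000e-02] shift after [ 6.01 -3.36 21.72] shift before [-21.7   -3.27   6.15]
```

Call:
step_arm:
  commands:
    - [0, -1, 0, 0, 0, 0, 0]
    - [0, -1, 0, 0, 0, 0, 0]
    - [0, -1, 0, 0, 0, 0, 0]
    - [0, -1, 0, 0, 0, 0, 0]
    - [0, -1, 0, 0, 0, 0, 0]
    - [0, -1, 0, 0, 0, 0, 0]
    - [0, -1, 0, 0, 0, 0, 0]
    - [0, -1, 0, 0, 0, 0, 0]
    - [0, -1, 0, 0, 0, 0, 0]
    - [0, -1, 0, 0, 0, 0, 0]

```text
time_s: 7.95
eef_pos: [0.6313, -0.1096, 0.2385]
eef_rot: [-0.489, 0.652, 0.539, -0.214]
wrist_force: [-0.5, -0.8, -2.2]
opening: 0.236
```

Call:
step_arm:
  commands:
    - [0, -1, 0, 0, 0, 0, 0]
    - [0, -1, 0, 0, 0, 0, 0]
    - [0, -1, 0, 0, 0, 0, 0]
    - [0, -1, 0, 0, 0, 0, 0]
    - [0, -0.94, 0, 0, 0, 0, 0]
    - [0, 0, 0, 0, 0, 0, 0]

```text
time_s: 8.55
eef_pos: [0.6314, -0.1096, 0.2387]
eef_rot: [-0.335, 0.576, 0.646, -0.373]
wrist_force: [-0.1, -0.0, -1.3]
opening: 0.234
```

```bash
python3 - <<'E'
from plan import *
R=Rt(6.5,30,True);delta(R,np.zeros(3))
for n in("wrist","side","scene"):
  p,d=ctrl.camera(n);cv2.imwrite(f"pics/{n}5.png",p)
  np.save(f"pics/{n}5.npy",d);np.savez(f"pics/{n}5c.npz",**{k:np.array(v) for k,v in ctrl.get_calibration(n).items()})
E
python3 -c "
import cv2,numpy as np
a=[cv2.resize(cv2.imread(f'pics/{n}5.png'),(400,300)) for n in('wrist','side','scene')]
b=cv2.imread('pics/scene5.png')[100:325,250:550];cv2.imwrite('pics/m5.png',np.vstack([np.hstack(a[:2]),np.hstack([a[2],cv2.resize(b,(400,300))])]))"
```

```text
t 8.55 pos [ 0.6314 -0.1096  0.2387] q [-0.507  0.026  1.849  0.391  0.869 -2.382] F [-0.1 -0.  -1.3] op 0.234
turn [-0.03 -0.03  0.02] shift after [ 6.01 -3.36 21.73] shift before [ 5.94 -3.28 21.76]
```

View pics/m5.png

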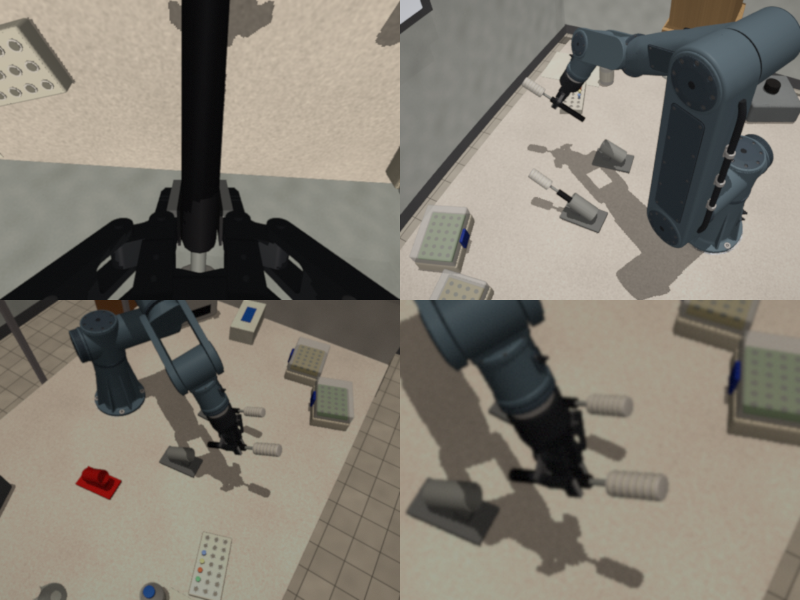

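The brush is now turned: head outward, handle toward the pocket. Now I measure the in-hand pose.

```bash
cat > inhand.py <<'E'
from fit import *
from bench import ctrl
import sys
k=sys.argv[1]
o=ctrl.get_obs();R0=rot(o["eef_rot"]).as_matrix();p0=o["eef_pos"]
a0=-R0[:,2] if False else R0[:,2]
for n in("wrist","side","scene"):
    p=cv2.imread(f"pics/{n}{k}.png");d=np.load(f"pics/{n}{k}.npy");c=np.load(f"pics/{n}{k}c.npz");W=cloud(d,c)
    L=(W-p0)@R0  # tool frame
    ok=(d>0)&(p.max(2)<60)&(abs(L[...,0])<.035)&(abs(L[...,1]+.02)<.03)&(L[...,2]>.022)&(L[...,2]<.16)
    q=L[ok]
    if len(q)<30: print(n,len(q));continue
    # fit in tool frame: swap axes so axis~x : (z,x,y)
    qq=q[:,[2,0,1]];a,pp,e,x=fitcyl(qq,np.median(qq,0)*[1,0,1]+[0,0,.0],np.array([1.,0,0]),.011)
    s=(qq-pp)@a;end=pp+np.percentile(s,99)*a;g=pp-pp[0]/a[0]*a
    print(n,len(q),"res",e.round(4),"dir deg (x,y)",np.degrees(x).round(2)[:2],"at z=0 (x,y)",g[1:].round(4),"end(z,x,y)",end.round(4))
E
python3 inhand.py 5
```

```text
wrist 19687 res 0.0003 dir deg (x,y) [1.37 0.27] at z=0 (x,y) [-0.0006 -0.0168] end(z,x,y) [ 0.1058  0.0019 -0.0163]
side 316 res 0.0016 dir deg (x,y) [1.36 0.33] at z=0 (x,y) [-0.0007 -0.0199] end(z,x,y) [ 0.1118  0.0019 -0.0193]
scene 152 res 0.0009 dir deg (x,y) [1.87 0.67] at z=0 (x,y) [-0.0005 -0.0211] end(z,x,y) [ 0.1128  0.0032 -0.0198]
```

```bash
cat > ins.py <<'E'
from plan import *
F=np.array([.380,-.137,.040]);R=Rt(6.5,30,True);ap=-R[:,2]
Rc=R@Ro.from_euler("y",-1.4,degrees=True).as_matrix()
def T(s,off): return F+s*ap+(.0185+off)*R[:,1]
E
python3 - <<'E'
from ins import *
delta(Rc,T(.236,.004)); delta(Rc,T(.116,.004))
E
```

```text
t 8.7 pos [ 0.632  -0.1097  0.2393] q [-0.506  0.027  1.848  0.391  0.869 -2.379] F [ 0.3 -0.  -1.1] op 0.234
turn [-0.02 -0.3   0.02] shift after [0.11 2.28 2.77] shift before [0.02 2.29 2.77]
t 8.7 pos [ 0.632  -0.1097  0.2393] q [-0.506  0.027  1.848  0.391  0.869 -2.379] F [ 0.3 -0.  -1.1] op 0.234
turn [-0.02 -0.3   0.02] shift after [0.21 2.28 6.77] shift before [-0.    2.29  6.77]
```

Call:
step_arm:
  commands:
    - [0, -0.3, 0, 0, 0.76, 0, 0]
    - [0, 0, 0, 0.04, 0.76, 0, 0]
    - [0, 0, 0, 0.04, 0.76, 0, 0]
    - [0, 0, 0, 0.03, 0, 0.9, 0]
    - [0, 0, 0, 0, 0, 0.9, 0]
    - [0, 0, 0, 0, 0, 0.8, 0]
    - [0, 0, 0, 0, 0, 0, 0]

```text
time_s: 9.4
eef_pos: [0.5957, -0.1114, 0.1386]
eef_rot: [-0.328, 0.57, 0.65, -0.381]
wrist_force: [-0.1, 0.6, -2.4]
opening: 0.234
```

```bash
python3 - <<'E'
from ins import *
delta(Rc,T(.236,.004)); delta(Rc,T(.116,.004))
for n in("wrist","side","scene"):
  p,d=ctrl.camera(n);cv2.imwrite(f"pics/{n}6.png",p)
  np.save(f"pics/{n}6.npy",d);np.savez(f"pics/{n}6c.npz",**{k:np.array(v) for k,v in ctrl.get_calibration(n).items()})
E
python3 inhand.py 6
python3 -c "
import cv2,numpy as np
a=cv2.resize(cv2.imread('pics/wrist6.png'),(400,300))
b=cv2.imread('pics/scene6.png')[180:330,230:430];c=cv2.imread('pics/side6.png')[150:300,230:430]
cv2.imwrite('pics/m6.png',np.vstack([np.hstack([a,cv2.resize(b,(400,300))]),np.hstack([cv2.resize(c,(400,300)),a*0])]))"
```

```text
t 9.4 pos [ 0.5957 -0.1114  0.1386] q [-0.549  0.096  2.005  0.507  0.686 -2.597] F [-0.1  0.6 -2.4] op 0.234
turn [-0.06 -0.01  0.04] shift after [-0.03 -0.02  0.05] shift before [-0.03 -0.02  0.05]
t 9.4 pos [ 0.5957 -0.1114  0.1386] q [-0.549  0.096  2.005  0.507  0.686 -2.597] F [-0.1  0.6 -2.4] op 0.234
turn [-0.06 -0.01  0.04] shift after [ 0.06 -0.02  4.05] shift before [0.06 0.   4.05]
wrist 20212 res 0.0003 dir deg (x,y) [1.55 0.11] at z=0 (x,y) [ 0.0002 -0.0162] end(z,x,y) [ 0.1082  0.0032 -0.016 ]
side 246 res 0.0015 dir deg (x,y) [ 1.29 -0.06] at z=0 (x,y) [ 0.0003 -0.0187] end(z,x,y) [ 0.114   0.0029 -0.0188]
scene 237 res 0.003 dir deg (x,y) [-4.9  -4.12] at z=0 (x,y) [ 0.0112 -0.0137] end(z,x,y) [ 0.161  -0.0026 -0.0253]
```

View pics/m6.png

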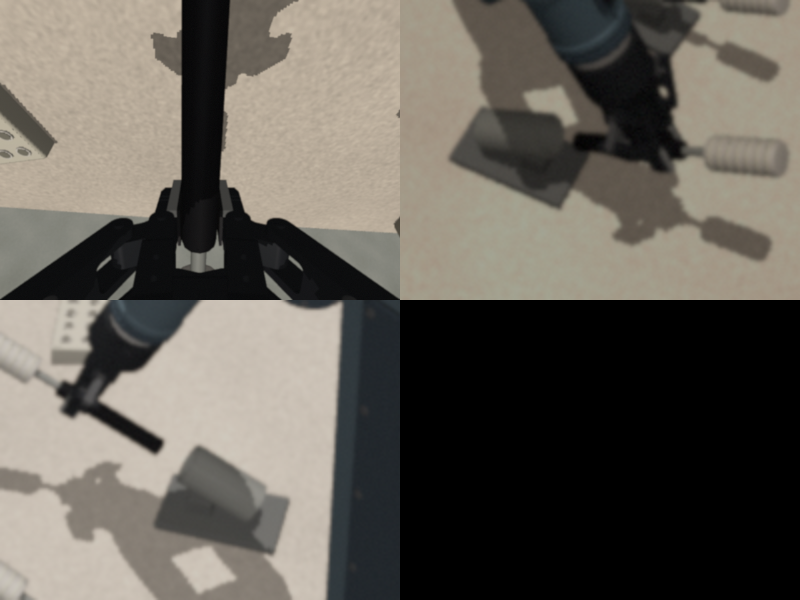

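In the side crop the handle end (160,445) points at the pocket mouth (195,460), and the axes are in line. Inserting.

Call:
step_arm:
  commands:
    - [0, 0, 0, 0.02, 0, 0.6, 0]
    - [0, 0, 0, 0.01, 0, 0.6, 0]
    - [0, 0, 0, 0.01, 0, 0.6, 0]
    - [0, 0, 0, 0.01, 0, 0.6, 0]
    - [0, 0, 0, 0, 0, 0.6, 0]
    - [0, 0, 0, 0, 0, 0.5, 0]
    - [0, 0, 0, 0, 0, 0, 0]

```text
time_s: 10.25
eef_pos: [0.5085, -0.1242, 0.0892]
eef_rot: [-0.325, 0.571, 0.651, -0.381]
wrist_force: [-0.8, -0.1, -1.5]
opening: 0.243
```

```bash
python3 - <<'E'
from ins import *
delta(Rc,T(.116,.004))
for n in("side","scene"):
  p,d=ctrl.camera(n);cv2.imwrite(f"pics/{n}7.png",p)
  np.save(f"pics/{n}7.npy",d);np.savez(f"pics/{n}7c.npz",**{k:np.array(v) for k,v in ctrl.get_calibration(n).items()})
b=cv2.imread('pics/scene7.png')[180:330,230:430];c=cv2.imread('pics/side7.png')[150:300,230:430]
cv2.imwrite('pics/m7.png',np.hstack([cv2.resize(b,(400,300)),cv2.resize(c,(400,300))]))
E
```

```text
t 10.25 pos [ 0.5085 -0.1242  0.0892] q [-0.703  0.02   2.219  0.66   0.636 -2.901] F [-0.8 -0.1 -1.5] op 0.243
turn [-0.01  0.02  0.02] shift after [0.08 0.02 0.68] shift before [0.08 0.02 0.68]
```

View pics/m7.png

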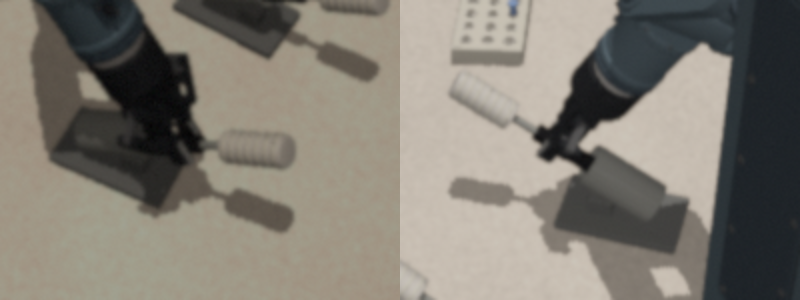

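Call:
step_arm:
  commands:
    - [0, 0, 0, 0.03, 0, 0.2, 0]
    - [0, 0, 0, 0.03, 0, 0.2, 0]
    - [0, 0, 0, 0, 0, 0.1, 0]
    - [0, 0, 0, 0, 0, 0, 0]

```text
time_s: 10.75
eef_pos: [0.4953, -0.1239, 0.0815]
eef_rot: [-0.325, 0.571, 0.651, -0.381]
wrist_force: [0.1, -0.5, -1.4]
opening: 0.235
```

Call:
step_arm:
  commands:
    - [0, 0, 0, 0, 0, 0.08, 0]
    - [0, 0, 0, 0, 0, 0, 0]

```text
time_s: 10.95
eef_pos: [0.4936, -0.1245, 0.0806]
eef_rot: [-0.325, 0.571, 0.651, -0.381]
wrist_force: [0.0, -0.6, -1.1]
opening: 0.234
```

Call:
step_arm:
  commands:
    - [0, 0, 0, 0, 0, 0.08, 0]
    - [0, 0, 0, 0, 0, 0, 0]

```text
time_s: 11.15
eef_pos: [0.4914, -0.1247, 0.0793]
eef_rot: [-0.325, 0.571, 0.651, -0.381]
wrist_force: [-0.0, -0.1, -1.1]
opening: 0.238
```

Call:
step_arm:
  commands:
    - [0, 0, 0, 0, 0, 0.07, 0]
    - [0, 0, 0, 0, 0, 0, 0]

```text
time_s: 11.35
eef_pos: [0.4896, -0.1249, 0.0783]
eef_rot: [-0.325, 0.571, 0.651, -0.381]
wrist_force: [0.1, -0.2, -1.2]
opening: 0.235
```

Call:
step_arm:
  commands:
    - [0, 0, 0, 0, 0, 0.07, 0]
    - [0, 0, 0, 0, 0, 0, 0]

```text
time_s: 11.55
eef_pos: [0.4891, -0.1258, 0.0785]
eef_rot: [-0.324, 0.572, 0.651, -0.38]
wrist_force: [4.3, 1.8, 0.7]
opening: 0.239
```

Call:
step_arm:
  commands:
    - [0, 0, 0, 0, 0, 0.06, 0]
    - [0, 0, 0, 0, 0, 0, 0]

```text
time_s: 11.75
eef_pos: [0.489, -0.1265, 0.0788]
eef_rot: [-0.323, 0.572, 0.651, -0.379]
wrist_force: [9.5, 4.3, 3.6]
opening: 0.239
```

```bash
python3 - <<'E'
from ins import *
delta(Rc,T(.114,.004)); o=ctrl.get_obs();print(o["wrist_force"]@ap, (o["eef_pos"]-F)@ap)
E
```

```text
t 11.75 pos [ 0.489  -0.1265  0.0788] q [-0.747  0.004  2.267  0.705  0.629 -2.988] F [9.5 4.3 3.6] op 0.239
turn [ 0.04  0.02 -0.  ] shift after [0.06 0.05 0.01] shift before [0.06 0.05 0.01]
10.403522195898967 0.11423675409408898
```

Firm floor contact: about 10 N axially with the TCP 114 mm from the floor, which matches the in-hand length. I'll lower it toward the bottom wall, then release.

Call:
step_arm:
  commands:
    - [0, 0, 0, 0, 0.1, 0, 0]
    - [0, 0, 0, 0, 0.06, 0, 0]
    - [0, 0, 0, 0, 0, 0, 0]

```text
time_s: 12.05
eef_pos: [0.4914, -0.1262, 0.0747]
eef_rot: [-0.323, 0.572, 0.651, -0.38]
wrist_force: [6.7, 3.5, 7.6]
opening: 0.241
```

Call:
step_arm:
  commands:
    - [0, 0, 0, 0, 0, 0, 0.4]
    - [0, 0, 0, 0, 0, 0, 0.5]
    - [0, 0, 0, 0, 0, 0, 0.6]
    - [0, 0, 0, 0, 0, 0, 0.7]
    - [0, 0, 0, 0, 0, 0, 0.7]
    - [0, 0, 0, 0, 0, 0, 0.7]

```text
time_s: 12.65
eef_pos: [0.4887, -0.1252, 0.0722]
eef_rot: [-0.325, 0.571, 0.651, -0.381]
wrist_force: [-0.3, 0.2, 1.0]
opening: 0.701
```

```bash
python3 - <<'E'
from ins import *
delta(Rc,T(.114,.004))
p,d=ctrl.camera("wrist");cv2.imwrite('pics/w8.png',p)
p,d=ctrl.camera("side");cv2.imwrite('pics/s8.png',cv2.resize(p[130:310,210:450],None,fx=3,fy=3))
E
```

```text
t 12.65 pos [ 0.4887 -0.1252  0.0722] q [-0.743  0.022  2.267  0.711  0.617 -2.996] F [-0.3  0.2  1. ] op 0.701
turn [-0.01  0.03  0.02] shift after [ 0.02 -0.14 -0.11] shift before [ 0.02 -0.14 -0.11]
```

View pics/w8.png

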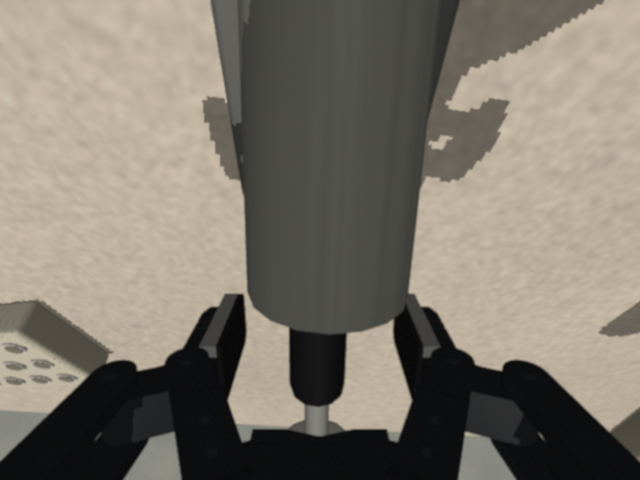

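View pics/s8.png

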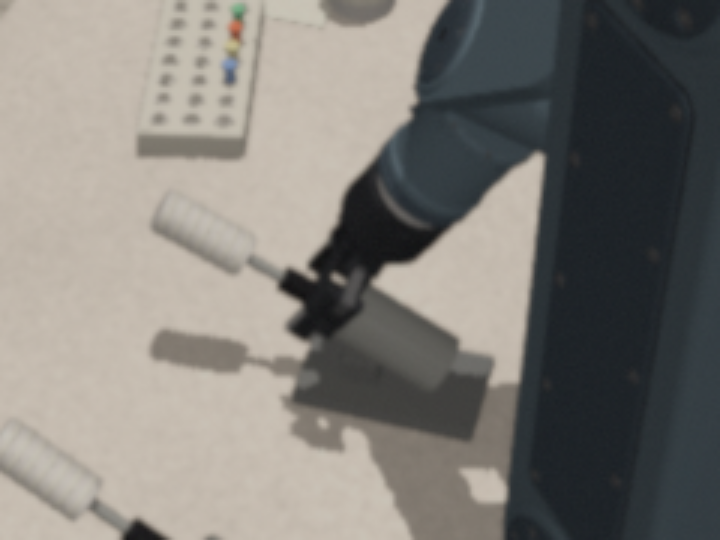

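Released: the wrist view shows the handle stub (318,330–400) free between the pads, with the mouth at (330,325). Retracting straight back.

Call:
step_arm:
  commands:
    - [0, 0, 0, 0, -0.2, 0, 0.75]
    - [0, 0, 0, 0, -0.5, 0, 0.75]
    - [0, 0, 0, 0, -0.8, 0, 0.75]
    - [0, 0, 0, 0, -0.9, 0, 0.75]
    - [0, 0, 0, 0, -0.9, 0, 0.75]
    - [0, 0, 0, 0, -0.9, 0, 0.75]
    - [0, 0, 0, 0, 0, 0, 0.75]

```text
time_s: 13.45
eef_pos: [0.4268, -0.1344, 0.1851]
eef_rot: [-0.322, 0.573, 0.65, -0.382]
wrist_force: [0.7, -0.4, -0.5]
opening: 0.75
```

```bash
cat > look.py <<'E'
import sys
from fit import *
from bench import ctrl
k=sys.argv[1]
o=ctrl.get_obs();print(o["time_s"],o["eef_pos"],o["q"].round(2),o["wrist_force"].round(1))
for n in("scene","side"):
    p,d=ctrl.camera(n);c=ctrl.get_calibration(n);W=cloud(d,c)
    cv2.imwrite(f"pics/{n}{k}.png",p)
    for nm,y0,y1 in(("mine",-.2,-.05),("other",.05,.2)):
        hsv=p.min(2)
        ok=(d>0)&(W[...,0]>.53)&(W[...,0]<.64)&(W[...,1]>y0)&(W[...,1]<y1)&(W[...,2]>.1)&(W[...,2]<.2)&(hsv>70)
        q=W[ok]
        if len(q)<30: print(n,nm,len(q));continue
        a,pp,e,x=fitcyl(q,np.median(q,0)-[0,0,.019],np.array([.86,.09,.5])/np.linalg.norm([.86,.09,.5]),.019)
        s=(q-pp)@a;print(n,nm,len(q),"az/el",np.degrees(x[:2]).round(1),e.round(4),"tip",(pp+np.percentile(s,99.5)*a).round(4))
a,b=[cv2.imread(f"pics/{n}{k}.png") for n in("scene","side")]
cv2.imwrite(f"pics/m{k}.png",np.hstack([cv2.resize(a[120:320,240:440],(400,400)),cv2.resize(b[170:370,190:390],(400,400))]))
E
python3 look.py 9
```

```text
13.45 [ 0.42680184 -0.13436941  0.18507603] [-0.91 -0.4   2.32  0.53  0.99 -2.86] [ 0.7 -0.4 -0.5]
scene mine 607 az/el [ 7.7 27.7] 0.0011 tip [ 0.6026 -0.1101  0.1524]
scene other 510 az/el [-1.1 29.5] 0.0015 tip [0.607  0.1334 0.1575]
side mine 506 az/el [ 7.4 27.5] 0.0015 tip [ 0.6016 -0.1132  0.1511]
side other 689 az/el [-0.3 29.8] 0.0013 tip [0.6053 0.1295 0.1566]
```

View pics/m9.png

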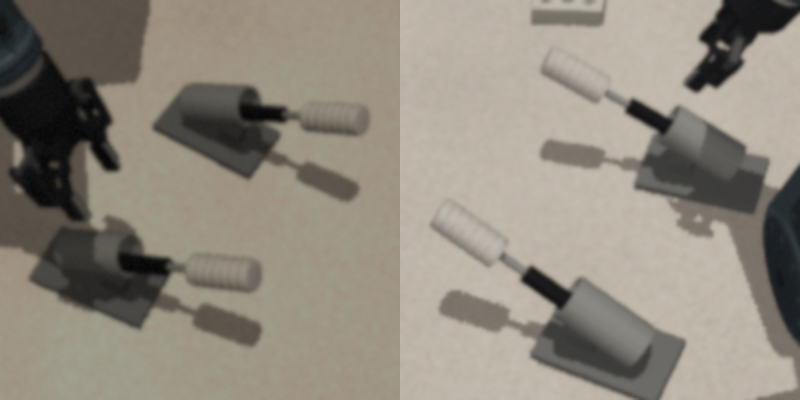

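```bash
python3 look.py 10; python3 - <<'E'
from bench import ctrl
import cv2
import numpy as np
p,d=ctrl.camera("wrist");cv2.imwrite("pics/w10.png",p);np.save("pics/w10.npy",d);np.savez("pics/w10c.npz",**{k:np.array(v) for k,v in ctrl.get_calibration("wrist").items()})
E
```

```text
13.55 [ 0.42649413 -0.13308286  0.18212541] [-0.91 -0.39  2.32  0.53  0.99 -2.86] [-0.4 -0.2 -0.7]
scene mine 609 az/el [ 7.6 28. ] 0.0012 tip [ 0.6026 -0.1101  0.1527]
scene other 516 az/el [-0.5 28.8] 0.0013 tip [0.6073 0.1339 0.1568]
side mine 507 az/el [ 7. 28.] 0.0014 tip [ 0.6016 -0.1131  0.1512]
side other 687 az/el [-0.6 30.8] 0.0013 tip [0.6048 0.1293 0.1572]
```

View pics/w10.png

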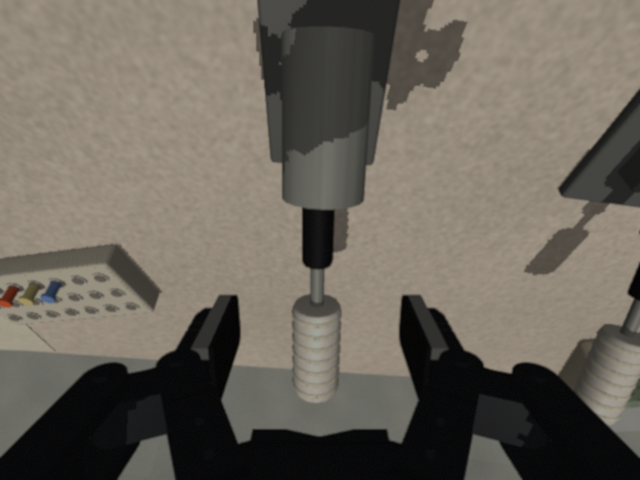

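```bash
python3 - <<'E'
from fit import *
p=cv2.imread("pics/w10.png");d=np.load("pics/w10.npy");c=np.load("pics/w10c.npz");W=cloud(d,c)
A=np.array([.86,.1,.5]);A/=np.linalg.norm(A);r_={}
for nm,b,r in(("pocket",(286,40,362,195),.026),("stub",(305,212,331,262),.011),("head",(290,300,342,398),.019)):
    x0,y0,x1,y1=b;w=W[y0:y1,x0:x1].reshape(-1,3);ok=(d[y0:y1,x0:x1].ravel()>0)&(w[:,2]>.05)
    if nm=="stub": ok&=(p[y0:y1,x0:x1].reshape(-1,3).max(1)<50)
    q=w[ok];m=np.median(q,0)-r*np.array([-.5,0,.86]);a,pp,e,x=fitcyl(q,m,A,r);s=(q-pp)@a
    r_[nm]=(a,pp);print(nm,len(q),np.degrees(x[:2]).round(2),e.round(4),"lo",(pp+s.min()*a).round(4),"hi",(pp+np.percentile(s,99.7)*a).round(4))
a,pp=r_["pocket"];F=pp+(.04-pp[2])/a[2]*a;print("F",F)
# head start transition (z step) and handle/stem boundary on image rows along col 318
for v in range(196,305,4):
    X=W[v,318];print(v,p[v,318],((X-F)@a).round(4),end=" | ")
print()
h,ph=r_["head"];hi=.6026
for v in range(385,412,2):
    X=W[v,316];print(v,X.round(4),((X-ph)@h).round(4),((X-F)@a).round(4))
E
```

```text
pocket 11717 [ 6.39 30.12] 0.0004 lo [ 0.3803 -0.136   0.0385] hi [ 0.4509 -0.1281  0.0797]
stub 1292 [ 7.09 28.07] 0.0004 lo [ 0.4702 -0.1284  0.0783] hi [ 0.502  -0.1245  0.0954]
head 4535 [ 7.42 29.78] 0.0007 lo [ 0.531  -0.1209  0.1081] hi [ 0.6008 -0.1118  0.1483]
F [ 0.38294983 -0.13570418  0.04      ]
196 [ 98 105 106] 0.0789 | 200 [ 98 105 105] 0.0814 | 204 [ 98 105 106] 0.0834 | 208 [85 92 92] 0.0861 | 212 [21 21 21] 0.0956 | 216 [23 23 24] 0.0981 | 220 [22 22 24] 0.1006 | 224 [23 21 23] 0.1038 | 228 [21 21 22] 0.1064 | 232 [23 22 23] 0.1092 | 236 [22 23 23] 0.1119 | 240 [21 21 22] 0.115 | 244 [22 22 23] 0.1182 | 248 [23 22 24] 0.1201 | 252 [22 22 23] 0.1237 | 256 [22 22 23] 0.1262 | 260 [23 23 24] 0.1289 | 264 [22 22 23] 0.1316 | 268 [38 40 40] 0.1357 | 272 [100 107 108] 0.1412 | 276 [100 107 107] 0.1442 | 280 [ 99 106 107] 0.147 | 284 [ 99 106 107] 0.151 | 288 [ 99 106 106] 0.1539 | 292 [ 98 106 106] 0.1574 | 296 [ 98 105 105] 0.16 | 300 [ 97 104 104] 0.1632 | 304 [57 61 60] 0.1673 | 
385 [ 0.5776 -0.1143  0.1574] 0.0311 0.2283
387 [ 0.5804 -0.1139  0.1579] 0.0338 0.231
389 [ 0.5825 -0.1136  0.1587] 0.036 0.2332
391 [ 0.5828 -0.1135  0.16  ] 0.037 0.2342
393 [ 0.5857 -0.1131  0.1605] 0.0398 0.2369
395 [ 0.5857 -0.1131  0.162 ] 0.0405 0.2377
397 [ 0.5876 -0.1129  0.1628] 0.0426 0.2397
399 [ 0.5894 -0.1126  0.1637] 0.0445 0.2417
401 [ 0.5918 -0.1123  0.1643] 0.047 0.2442
403 [ 1.6082  0.0182 -0.1547] 0.7779 0.9703
405 [ 1.6057  0.0179 -0.1477] 0.7793 0.9717
407 [ 1.6121  0.0189 -0.1434] 0.787 0.9794
409 [ 1.6071  0.0183 -0.1357] 0.7865 0.979
411 [ 1.6007  0.0176 -0.1276] 0.7849 0.9774
```

Checked against the mouth at 90 mm, the handle/stem edge is about 140 mm from the floor. That is the length of the handle, so the brush is fully home. It did not move between looks.

```bash
python3 - <<'E'
from bench import ctrl
print(ctrl.hand_in(), ctrl.get_obs()["time_s"])
E
```

```text
the job is handed in; nothing more can be done
the job is handed in; nothing more can be done
```

I pulled the wrong-way brush out of its pocket, turned it end for end and put it back handle first. I pressed it onto the pocket floor with about 10 N, let go and backed the gripper clear. The job was handed in at about 13.7 s, well under the 48 s limit, and the highest wrist force I read was about 11 N.

**Last checks:**
- **Fully home:** in the wrist picture the handle/stem edge sits about 140 mm from the pocket floor, which is the length of the handle. This assumes the mouth is at the stated 90 mm; it measured 87 mm, a 3 mm calibration offset.
- **At rest:** the bristles stand out in the air, and the brush did not move between two looks 0.1 s apart.
- **Other brush:** it looks undisturbed in the scene and side pictures, and the gripper stayed well away from it. I compared it by eye, with no measured before-and-after fit.

**What disagreed:** the brush's slope came out between 27.5 and 30 degrees depending on the camera and the part fitted. That may be a small tilt in the loose pocket or just fit error.

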